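# Clamp a watch crystal home in locking forceps, then release the ratchet

## Robot

A 7-joint arm with a two-finger parallel gripper is mounted at the origin on the work surface. World frame = base frame: x ahead of the robot, y to its left, z up, the work surface at z = 0. Lengths are in m, angles in rad, forces in N, time in s.
With the tool pointing down it reaches from about 0.4 to 0.9 m from the base axis. Payload 5.6 kg.
Tool frame: the origin (TCP) lies at the very end of the fingers, on their centre line; the grasp point (between the pads) lies 19 mm behind it (manip.grasp_offset is the distance from the TCP to the grasp point, in m); z points along the fingers, y is the line along which they close (so a half turn about z gives the same grasp; the last joint's range is limited). The gripper opens to 92 mm and grips with 3 to 60 N. Pads are 20 mm wide; open, the fingers measure 128 mm over their backs; the gripper's body (75 mm by 189 mm) begins 69 mm behind the grasp point.
Start: joints at [-1.235, 0.468, -0.012, 1.603, 0.006, 1.071, -0.056], TCP at [0.24, 0.604, 0.215] pointing down, gripper open.
Joint ranges: [-2.53, 2.53], [-0.31, 2.02], [-1.57, 1.55], [0.28, 2.44], [-1.29, 4.43], [0.15, 1.84], [-2.92, 2.92]. Speed limits (rad/s): [2.57, 2.57, 3.14, 3.14, 3.14, 3.14, 3.14].

## Interface

Orientations are given as [roll, pitch, yaw] about the fixed x, y, z axes, in that order (R = Rz(yaw) Ry(pitch) Rx(roll)).
In Python, from plant import observe, grab_frame, get_calibration, manip, recognise, mark_of gives the robot as it stands.
- The arm moves only by the tool jog_arm, never from a script. Its argument "steps" is one flat list of numbers, 7 for each row, row after row: the shift along the tool's x, y, z in m, then the turn, a rotation vector about the tool's x, y, z in rad, then the closure, from 0 (fully open) to 1 (shut). In form: [tx, ty, tz, rx, ry, rz, jaw, tx, ty, tz, rx, ry, rz, jaw, ...]. A call has exactly 8 rows; each row shifts and turns the commanded pose from where the row before left it, along the tool's axes as they then stand; what a row does not reach is not made up. A row lasts 1/10 s, in which the tool goes at most 50 mm and 8.59 degrees, less where a joint would pass 70% of its speed; a pose out of reach is approached as far as the arm can. A call is refused whole if a number of a shift passes 0.05 or a number of a turn 0.15, either way. A call with a gripper value outside its range is refused whole. The fingers move at their own pace and stop on an object; "newtons" is the grip in N (left out, the last holds). Time passes only in rows, so rows that do not move let the fingers close, or fill a call up. It gives the time, the measured TCP pose, the force, the opening and the grip force at its end, in the units of the state.
- observe(): the state, without advancing time (a new reading comes with each control period).
- grab_frame(name): name is "scene" or "side" or "wrist"; returns the picture (384x512x3 uint8, blue, green, red); there is no depth.
- get_calibration(name): a dict with "K" (3x3 intrinsics, pixels), "R" (3x3) and "t" (3): a world point X has camera coordinates R X + t. Camera axes: x right, y down, z forward; pixel columns grow to the right and rows downward; lengths in m; the calibration is good to about 2 mm. A picture is of the moment at which its call begins: read the wrist's pose just before it. get_calibration takes no time and is no camera call; for the wrist camera it gives the pose at the moment of the call.
- manip.job_done(): hands the job in; it is judged then, once.
Trained networks look in the newest picture that a camera, given by its name, has taken for a name from the list of things; names that differ only in an ending like _2 or _b are one class to them, and where a whole thing is asked for, a point or a joint stands for the part that bears it (a point fixed in the world has none). Each returns a list of dicts, best first, with "confidence" (0 to 1); they miss things now and then, are a little off and sometimes report something else, mostly with a low value. They report only what shows in the picture. A call takes as long as a camera call. They do not tell look-alikes from the thing itself.
- recognise(name, camera): "at" ([x, y, z] in m, in the coordinates of the camera as it stood for that picture, good to about 4 mm: the middle of the surface that is visible of it).
- mark_of(name, camera): "at" ([x, y, z] in m, in the coordinates of the camera as it stood for that picture, good to about 4 mm: a listed point, or the origin of a listed thing).
The state is a dict: "clock": time; "joint_positions": joint angles; "qd": joint speeds; "joint_efforts": joint torques, N m; "tcp_pos": TCP position; "ee_rot": TCP orientation; "wrist_force": force on the tool from outside, world axes, zero at the start; "moment": the same for the moment, N m; "grip_width": opening from 0.0 (shut) to 1.0 (fully open); "grasp_force": force on a finger pad.
Only numpy, scipy, OpenCV 4.12 (cv2) and the standard library are available. Lean on these libraries where they do the work, as an engineer would, in place of code of your own. Each camera call takes 0.05 s, during which the arm holds its last target. There are 200 camera calls.

## Task

The watch case lies in the open jaws of the locking forceps with its crystal still standing proud. Press the forceps' upper handle down until the crystal is fully home and the ratchet holds the handles shut by itself, take your hand away and leave it clamped for a slow count of three so that the gasket settles, then press the upper handle sideways so that the ratchet lets go and the handles spring open again. Leave the watch lying in its nest and do not disturb the other things on the bench.

Things in the scene. Friction and masses are not known exactly. Their poses are not given: they have to be found in the camera images.
- vise: Grey cast vise fixed to the bench, gripping the lower shank of a 265 mm ring-handled steel forceps held on edge in a vertical plane. Origin: on the bench below the forceps' middle. x runs level from rings (-x) to jaws (+x), y to the left seen that way, z up. Base 120 x 90 x 12 mm centred at x -30; vise jaws to z 100, x -53 to -7; screw with T bar out to y -82 at x -30 (+-31), z under 79 mm.
- pivot (a point): Box lock, the scissors' pivot, at x 30, z 110 mm in the vise's frame. The vise holds the lower handle and the upper jaw (white nylon pad) still. The upper handle and the lower jaw turn together: pressing the upper handle down lifts the watch against the pad. A spring (4 N at the ring when open) opens the handles; they stay shut only while the ratchet holds.
- ratchet (a point): Two short toothed steel bars between the shanks, at x -77, z 94 mm in the vise's frame; the upper bar lies on the +y side of the lower one. Going down, the upper handle clicks over three teeth, giving way 3 mm to +y each time (9 N at the first, 14 N at the last). At the first tooth the crystal may still be proud; at the last it is home. 3 mm past the last the rings meet: a solid stop.
- upper_ring (a point): Centre of the upper finger ring, to be pressed: blue, upright in the forceps' plane, outer diameter 36, hole 20, bar 8 mm thick. In the vise's frame x -117, z 145 mm open; x -121, z 120, 114, 109 held by tooth 1, 2, 3; z 106 at the stop. When held, pushing it 4 mm or more to +y (about 5 N; 12 mm is harmless) frees the teeth and it springs up; pushing to -y does not release it.
- lower_ring (a point): Centre of the lower finger ring: same size and colour, fixed, at x -116, z 70 mm in the vise's frame (its top at z 88 mm).
- nest (a point): Middle of the floor of the round white nylon nest on the lower jaw, where the watch case lies: outer diameter 46, recess 40 mm wide and 2 mm deep. At x 102, z 106 mm in the vise's frame when open; clamped, 10 mm higher and tilted 8 degrees. z axis out of the nest.
- watch_case: Gold-coloured round watch case with dial, four lugs and crown: 38 mm across, 8 mm high, 48 mm over the lugs, lying dial up in the nest at any angle. Origin: centre of its underside; z up through the dial.
- crystal (a joint): How far the clear crystal (30 mm across) stands above its fully home position in the case, in m: 0 is home (flush with the bezel), 0.0035 the most. It stays where it is pressed; pressing it home takes about 7 N on the crystal.
- dropper: Bystander: small white dropper bottle, 32 mm across, 62 mm high, standing. Origin at the centre of its underside.
- loupe: Bystander: black eye loupe, 38 mm across, 30 mm high, standing. Origin at the centre of its underside.
- die: Bystander: white nylon press die, 42 mm across, 24 mm high with a stem on top. Origin at the centre of its underside.
There are look-alikes about, which are no part of the job. Of the things that look like the watch_case, the smallest one is meant.

How it is judged:
On the way, in this order (a step that is already met when the one before it is completed fails the run):
1. the crystal is home and the ratchet holds the handles shut with the robot off the forceps, for 2.5 seconds (z of upper_ring in the frame of vise below 0.124 m and value of joint crystal below 0.0007 m and contact force between each of the fingers, the arm and vise below 0.1 N), for 2.5 s.
2. the ratchet has been released and the handles have sprung open (z of upper_ring in the frame of vise above 0.138 m), for 0.3 s.
At the end, for the whole second after the job is handed in: Forceps open again (upper ring centre over 138 mm above the bench), crystal home within 0.7 mm, watch case still and level (0.12 rad) in its nest (centres within 5 mm), dropper bottle, loupe and die upright (0.2 rad) within 30 mm of where they were (z of upper_ring in the frame of vise above 0.138 m and value of joint crystal below 0.0007 m and distance between watch_case and nest below 0.005 m and angle between watch_case's own z axis and vertical below 0.12 rad and linear speed of watch_case below 0.02 m/s and distance of each of dropper, loupe, die from where it was at the start of the episode below 0.03 m and angle between each of dropper, loupe, die's own z axis and vertical below 0.2 rad); the robot touches nothing.
It fails at once if a bystander (dropper bottle, loupe or die) is pushed more than 30 mm or knocked over (distance of any of dropper, loupe, die from where it was at the start of the episode above 0.03 m or angle between any of dropper, loupe, die's own z axis and vertical above 0.5 rad).
It fails at once if the watch case is knocked out of its nest (distance between watch_case and nest above 0.02 m).
It also fails if it takes over 48 s, if anything falls off the work surface, if the arm or the gripper's body presses on something with over 40 N, if the wrist force passes 120 N, or if a joint passes its speed limit or range.

## Working session

There is one attempt and no reset: what is moved stays moved. The work goes in short steps, Python scripts to look and compute and a tool call to move; the robot and the scene stay as the last step left them, time stands still between calls to the robot, and variables do not carry over. Pictures are saved under pics/ and viewed, at most 10 in all, crops included, and the job is handed in when it is done.

Besides the shell and the picture viewer there is one more tool, called after "Emit:" as name(argument=value, ...) on one line, values as JSON. jog_arm: Moves the arm, as the interface text tells. Its arguments: {"type":"object","properties":{"steps":{"type":"array"},"newtons":{"type":"number"}},"required":["steps"]}

```bash
ls; mkdir -p pics; cat > h.py <<'E'
from plant import *
import numpy as np, cv2
def world(cam,at):
    c=get_calibration(cam); return np.array(c["R"]).T@(np.array(at)-np.array(c["t"]))
E
python3 - <<'E'
from h import *
for cam in ("scene","side"):
    cv2.imwrite(f"pics/{cam}0.png",grab_frame(cam))
    for n in ("vise","pivot","ratchet","upper_ring","lower_ring","nest","watch_case","dropper","loupe","die"):
        for d in mark_of(n,cam)[:3]: print(cam,n,round(d["confidence"],2),world(cam,d["at"]).round(4))
s=observe();print(s["clock"],s["tcp_pos"],s["ee_rot"],s["wrist_force"])
E
```

```text
pics
scene vise 0.69 [ 0.6265 -0.0667  0.0021]
scene pivot 0.97 [ 0.6517 -0.0786  0.113 ]
scene pivot 0.64 [ 0.5533 -0.0359  0.0939]
scene ratchet 0.82 [ 0.5514 -0.0362  0.0926]
scene ratchet 0.66 [ 0.5185 -0.021   0.0717]
scene ratchet 0.63 [ 7.92e-01 -2.82e-02 -2.00e-04]
scene upper_ring 0.65 [ 0.7206 -0.1075  0.1088]
scene upper_ring 0.54 [ 0.5151 -0.0188  0.1465]
scene upper_ring 0.32 [ 0.6384 -0.2403 -0.0027]
scene lower_ring 0.96 [ 0.5174 -0.0203  0.0695]
scene nest 0.78 [ 0.7183 -0.1076  0.1061]
scene nest 0.31 [ 0.5547 -0.0367  0.094 ]
scene watch_case 0.76 [ 0.7447 -0.1925  0.0012]
scene watch_case 0.67 [ 0.7203 -0.1047  0.0997]
scene dropper 0.51 [6.996e-01 7.300e-02 6.000e-04]
scene loupe 0.77 [ 0.6378 -0.2368 -0.0024]
scene die 0.69 [ 7.943e-01 -2.850e-02 -1.000e-04]
side vise 0.65 [ 0.6224 -0.0687  0.0046]
side vise 0.18 [ 0.5176 -0.0195  0.0664]
side pivot 0.65 [ 0.6517 -0.0797  0.1134]
side upper_ring 0.58 [ 0.5174 -0.0214  0.1436]
side upper_ring 0.37 [ 0.6245 -0.0688  0.0013]
side lower_ring 0.61 [ 0.5209 -0.0219  0.0695]
side nest 0.9 [ 0.7152 -0.1042  0.1064]
side nest 0.29 [ 0.555  -0.0365  0.0944]
side watch_case 0.91 [ 0.8432 -0.1548 -0.0039]
side watch_case 0.75 [ 0.7389 -0.2009 -0.0008]
side watch_case 0.48 [ 0.7182 -0.1113  0.1046]
side dropper 0.77 [ 6.95e-01  7.11e-02 -3.00e-04]
side loupe 0.96 [ 0.6321 -0.2401 -0.0011]
side die 0.67 [ 0.7905 -0.0315  0.0032]
1.1 [0.24044245 0.60389879 0.21460671] [3.14155140e+00 5.96930562e-05 2.76270094e+00] [0.22948513 0.32168237 0.13147596]
```

View pics/scene0.png

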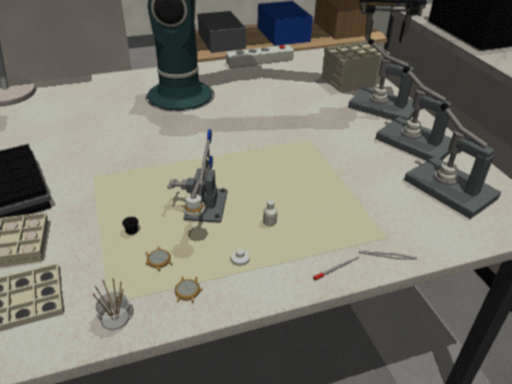

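View pics/side0.png

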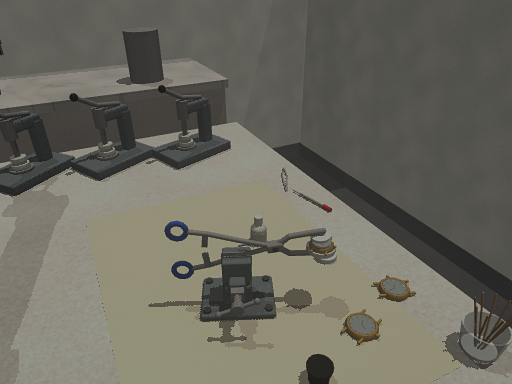

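The upper ring is at pixel (176,231) in the side picture, with the lower ring at (182,270) and the watch in its jaws at (321,245). The look-alike watch cases lie on the bench.

The fit puts the vise at about (0.624, -0.0665) with yaw -0.406. The tool's x is already about forceps -x, and its y about forceps +y.

Emit:
jog_arm(steps=[-0.031,-0.029,0,0,0,0.025,1,-0.031,-0.029,0,0,0,0,1,-0.031,-0.029,0,0,0,0,1,-0.031,-0.029,0,0,0,0,1,-0.031,-0.029,0,0,0,0,1,-0.031,-0.029,0,0,0,0,1,-0.031,-0.029,0,0,0,0,1,-0.031,-0.029,0,0,0,0,1], newtons=20)

```text
clock: 1.9
tcp_pos: [0.3788, 0.292, 0.2149]
ee_rot: [3.141, 0.0, 2.738]
wrist_force: [0.8, 0.8, 0.0]
grip_width: 0.329
grasp_force: 0.0
```

Emit:
jog_arm(steps=[-0.031,-0.029,0,0,0,0,1,-0.031,-0.029,0,0,0,0,1,-0.031,-0.029,0,0,0,0,1,-0.031,-0.029,0,0,0,0,1,-0.031,-0.029,0,0,0,0,1,-0.031,-0.029,0,0,0,0,1,-0.031,-0.029,0,0,0,0,1,0,0,0,0,0,0,1])

```text
clock: 2.7
tcp_pos: [0.4998, 0.0157, 0.2151]
ee_rot: [-3.14, 0.003, 2.729]
wrist_force: [0.2, 0.3, -0.1]
grip_width: 0.004
grasp_force: 0.0
```

Emit:
jog_arm(steps=[-0.013,-0.013,0.01,0,0,0,1,-0.013,-0.013,0.01,0,0,0,1,0,0,0.01,0,0,0,1,0,0,0.005,0,0,0,1,0,0,0,0,0,0,1,0,0,0,0,0,0,1,0,0,0,0,0,0,1,0,0,0,0,0,0,1])

```text
clock: 3.5
tcp_pos: [0.5119, -0.012, 0.18]
ee_rot: [3.141, 0.001, 2.738]
wrist_force: [0.7, 0.4, 0.2]
grip_width: 0.002
grasp_force: 0.0
```

```bash
python3 - <<'E'
from h import *
s=observe();print(s["clock"],s["tcp_pos"],s["ee_rot"],s["wrist_force"])
a=grab_frame("wrist")
for n in ("upper_ring","lower_ring","ratchet","pivot","nest"):
    for d in mark_of(n,"wrist")[:2]: print(n,round(d["confidence"],2),world("wrist",d["at"]).round(4))
b=grab_frame("side")
for n in ("upper_ring",):
    for d in mark_of(n,"side")[:2]: print(n,round(d["confidence"],2),world("side",d["at"]).round(4))
b=cv2.resize(b[190:330,120:320],(549,384))
cv2.imwrite("pics/c1.png",cv2.resize(np.hstack([cv2.resize(a,(400,300)),b[:300,:400]]),(800,300)))
E
```

```text
3.5 [ 0.51193032 -0.01203901  0.18004847] [3.14095505e+00 7.17223599e-04 2.73840221e+00] [0.69492847 0.40585519 0.15949342]
upper_ring 0.53 [ 0.5163 -0.0195  0.1483]
lower_ring 0.83 [ 0.5187 -0.0192  0.07  ]
pivot 0.95 [ 0.6518 -0.0793  0.1078]
upper_ring 0.66 [ 0.5187 -0.02    0.1431]
```

View pics/c1.png

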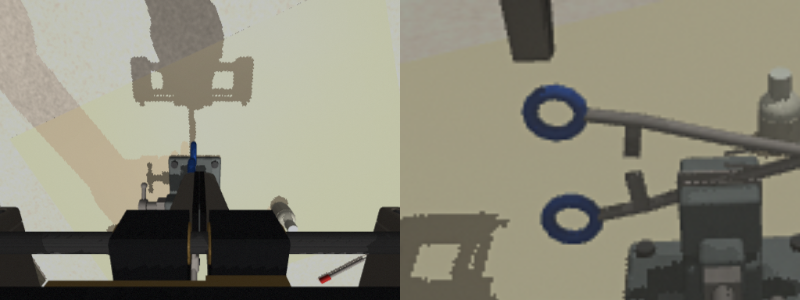

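Wrist view: the upper ring is at (193,157), just ahead and about 6 mm to the -y side of the fingertips. In the side view the closed fingers stand just above the upper ring. I'll correct that and press.

Emit:
jog_arm(steps=[-0.005,-0.006,0.008,0,0,0,1,0,0,0.006,0,0,0,1,0,0,0.005,0,0,0,1,0,0,0.005,0,0,0,1,0,0,0.004,0,0,0,1,0,0,0.004,0,0,0,1,0,0,0.004,0,0,0,1,0,0,0,0,0,0,1])

```text
clock: 4.7
tcp_pos: [0.5128, -0.0193, 0.1431]
ee_rot: [-3.141, -0.003, 2.738]
wrist_force: [-4.4, 0.8, 6.2]
grip_width: 0.007
grasp_force: 3.1
```

Emit:
jog_arm(steps=[0,0,0.003,0,0,0,1,0,0,0.003,0,0,0,1,0,0,0.003,0,0,0,1,0,0,0.002,0,0,0,1,0,0,0.002,0,0,0,1,0,0,0,0,0,0,1,0,0,0,0,0,0,1,0,0,0,0,0,0,1])

```text
clock: 5.5
tcp_pos: [0.5125, -0.0192, 0.1306]
ee_rot: [-3.142, -0.004, 2.738]
wrist_force: [-6.3, 0.5, 9.2]
grip_width: 0.008
grasp_force: 4.7
```

Emit:
jog_arm(steps=[0,0,0.002,0,0,0,1,0,0,0.002,0,0,0,1,0,0,0.001,0,0,0,1,0,0,0.001,0,0,0,1,0,0,0.001,0,0,0,1,0,0,0.001,0,0,0,1,0,0,0,0,0,0,1,0,0,0,0,0,0,1])

```text
clock: 6.3
tcp_pos: [0.5122, -0.019, 0.1229]
ee_rot: [3.142, -0.004, 2.738]
wrist_force: [-6.9, 2.0, 13.1]
grip_width: 0.004
grasp_force: 6.5
```

Emit:
jog_arm(steps=[0,0,0.001,0,0,0,1,0,0,0.001,0,0,0,1,0,0,0,0,0,0,1,0,0,0,0,0,0,1,0,0,0,0,0,0,1,0,0,0,0,0,0,1,0,0,0,0,0,0,1,0,0,0,0,0,0,1])

```text
clock: 7.1
tcp_pos: [0.5128, -0.0176, 0.1219]
ee_rot: [3.139, -0.004, 2.739]
wrist_force: [-8.5, 5.5, 19.6]
grip_width: 0.005
grasp_force: 10.1
```

```bash
python3 - <<'E'
from h import *
b=grab_frame("side")
for d in mark_of("upper_ring","side")[:2]: print(round(d["confidence"],2),world("side",d["at"]).round(4))
cv2.imwrite("pics/c2.png",cv2.resize(b[190:310,140:360],(792,432)))
E
```

```text
0.8 [ 0.5161 -0.0187  0.1085]
0.63 [ 0.5539 -0.0377  0.096 ]
```

View pics/c2.png

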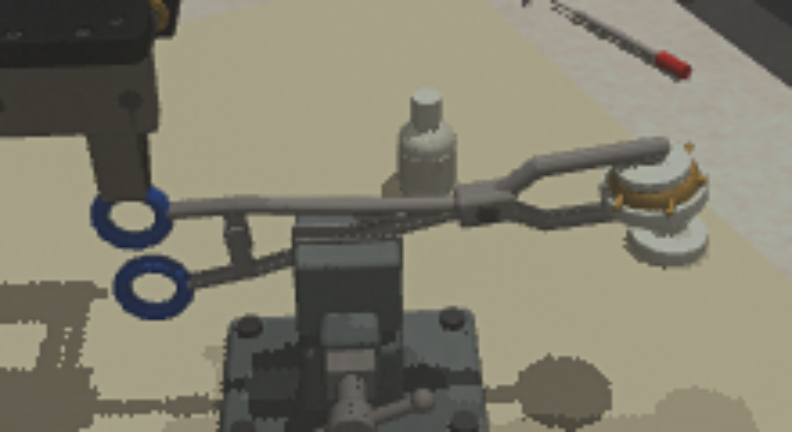

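The picture shows the finger on the upper ring at (130,215), close above the lower ring at (153,287), with the watch against the pad. The force is rising sideways, so the last tooth is probably riding up. I'll help it across and back.

Emit:
jog_arm(steps=[0,0.001,0,0,0,0,1,0,0.001,0.001,0,0,0,1,0,0,0.001,0,0,0,1,0,0,0,0,0,0,1,0,0,0,0,0,0,1,0,0,0,0,0,0,1,0,0,0,0,0,0,1,0,0,0,0,0,0,1])

```text
clock: 8.0
tcp_pos: [0.514, -0.015, 0.1196]
ee_rot: [3.139, -0.003, 2.74]
wrist_force: [-6.6, 6.9, 16.7]
grip_width: 0.004
grasp_force: 7.9
```

Emit:
jog_arm(steps=[0,0,0.001,0,0,0,1,0,0,0,0,0,0,1,0,0,0.001,0,0,0,1,0,0,0,0,0,0,1,0,0,0,0,0,0,1,0,0,0,0,0,0,1,0,0,0,0,0,0,1,0,0,0,0,0,0,1])

```text
clock: 8.8
tcp_pos: [0.5142, -0.0143, 0.1178]
ee_rot: [3.138, -0.003, 2.74]
wrist_force: [-7.1, 7.7, 18.1]
grip_width: 0.011
grasp_force: 8.7
```

```bash
python3 - <<'E'
from h import *
a=grab_frame("wrist"); 
for d in mark_of("upper_ring","wrist")[:2]: print(round(d["confidence"],2),world("wrist",d["at"]).round(4))
b=grab_frame("side")
for d in mark_of("upper_ring","side")[:2]: print(round(d["confidence"],2),world("side",d["at"]).round(4))
c=grab_frame("scene")
for d in mark_of("upper_ring","scene")[:2]: print(round(d["confidence"],2),world("scene",d["at"]).round(4))
cv2.imwrite("pics/c3.png",np.hstack([cv2.resize(a[180:310,190:310],(300,325)),cv2.resize(b[215:285,140:205],(300,325)),cv2.resize(c[105:205,180:240],(195,325))]))
E
```

```text
0.64 [ 0.5132 -0.0151  0.1089]
0.57 [ 0.5148 -0.0151  0.105 ]
0.48 [ 0.7166 -0.1075  0.1187]
0.72 [ 0.5116 -0.0162  0.1007]
0.7 [ 0.5523 -0.0364  0.0909]
```

View pics/c3.png

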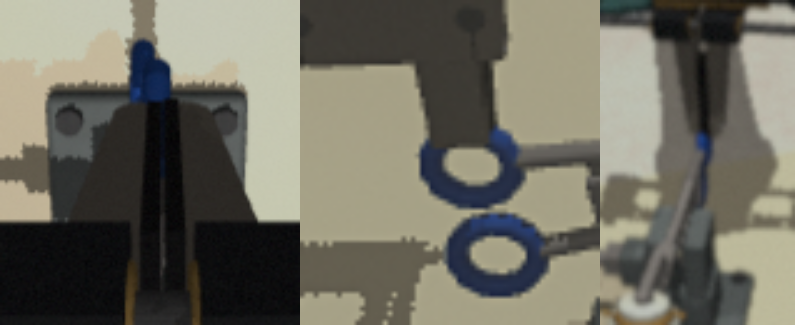

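The upper ring sits in the seam of the fingertips and is pushed a few mm to +y past the lower ring's line (wrist crop: upper ring (158,75), lower ring (140,60)). The rings practically meet. I'll bring it back to -y so the teeth engage before lifting.

Emit:
jog_arm(steps=[0,-0.001,-0.001,0,0,0,1,0,-0.001,0,0,0,0,1,0,-0.001,0,0,0,0,1,0,-0.001,0,0,0,0,1,0,0,0,0,0,0,1,0,0,0,0,0,0,1,0,0,0,0,0,0,1,0,0,0,0,0,0,1])

```text
clock: 9.9
tcp_pos: [0.5141, -0.0172, 0.1195]
ee_rot: [3.136, -0.001, 2.741]
wrist_force: [-5.7, 8.8, 19.6]
grip_width: 0.006
grasp_force: 9.3
```

Emit:
jog_arm(steps=[0,-0.001,-0.001,0,0,0,1,0,-0.001,-0.001,0,0,0,1,0,0,-0.001,0,0,0,1,0,0,0,0,0,0,1,0,0,0,0,0,0,1,0,0,0,0,0,0,1,0,0,0,0,0,0,1,0,0,0,0,0,0,1])

```text
clock: 10.7
tcp_pos: [0.5126, -0.0214, 0.1224]
ee_rot: [3.138, -0.001, 2.739]
wrist_force: [-7.0, 4.8, 20.2]
grip_width: 0.008
grasp_force: 10.0
```

Emit:
jog_arm(steps=[0,0,-0.001,0,0,0,1,0,0,-0.001,0,0,0,1,0,0,-0.001,0,0,0,1,0,0,0,0,0,0,1,0,0,0,0,0,0,1,0,0,0,0,0,0,1,0,0,0,0,0,0,1,0,0,0,0,0,0,1])

```text
clock: 11.5
tcp_pos: [0.5121, -0.0228, 0.1242]
ee_rot: [3.141, -0.001, 2.738]
wrist_force: [-4.7, 2.1, 10.8]
grip_width: 0.001
grasp_force: 5.4
```

Emit:
jog_arm(steps=[0,0,-0.001,0,0,0,1,0,0,-0.001,0,0,0,1,0,0,-0.001,0,0,0,1,0,0,0,0,0,0,1,0,0,0,0,0,0,1,0,0,0,0,0,0,1,0,0,0,0,0,0,1,0,0,0,0,0,0,1])

```text
clock: 12.3
tcp_pos: [0.5123, -0.023, 0.1269]
ee_rot: [3.141, -0.001, 2.738]
wrist_force: [-1.8, 1.5, 7.0]
grip_width: 0.005
grasp_force: 3.6
```

Emit:
jog_arm(steps=[0,0,-0.001,0,0,0,1,0,0,-0.001,0,0,0,1,0,0,-0.001,0,0,0,1,0,0,0,0,0,0,1,0,0,0,0,0,0,1,0,0,0,0,0,0,1,0,0,0,0,0,0,1,0,0,0,0,0,0,1])

```text
clock: 13.1
tcp_pos: [0.5124, -0.0237, 0.1296]
ee_rot: [-3.142, -0.0, 2.738]
wrist_force: [-0.2, 0.1, 0.2]
grip_width: 0.006
grasp_force: 0.0
```

Contact is lost at about 0.128, so the ring is held. I'll clear upward and check.

Emit:
jog_arm(steps=[0,0,-0.005,0,0,0,1,0,0,-0.01,0,0,0,1,0,0,-0.015,0,0,0,1,0,0,-0.015,0,0,0,1,0,0,0,0,0,0,1,0,0,0,0,0,0,1,0,0,0,0,0,0,1,0,0,0,0,0,0,1])

```text
clock: 13.9
tcp_pos: [0.5119, -0.0237, 0.174]
ee_rot: [-3.141, -0.001, 2.738]
wrist_force: [-0.1, -0.1, 0.0]
grip_width: 0.001
grasp_force: 0.0
```

```bash
python3 - <<'E'
from h import *
for c in ("wrist","side","scene"):
    im=grab_frame(c)
    if c=="side": b=im
    if c=="wrist": a=im
    for n in ("upper_ring","lower_ring"):
        for d in mark_of(n,c)[:1]: print(c,n,round(d["confidence"],2),world(c,d["at"]).round(4))
s=observe();print(s["clock"],s["tcp_pos"])
cv2.imwrite("pics/c4.png",np.hstack([cv2.resize(a[150:310,170:330],(300,300)),cv2.resize(b[210:290,150:283],(500,300),interpolation=cv2.INTER_CUBIC)]))
E
```

```text
wrist upper_ring 0.76 [ 0.5117 -0.019   0.1173]
wrist lower_ring 0.7 [ 0.5185 -0.0196  0.0694]
side upper_ring 0.63 [ 0.5147 -0.0172  0.1127]
side lower_ring 0.71 [ 0.5174 -0.0203  0.0694]
scene upper_ring 0.58 [ 0.5135 -0.0166  0.1096]
scene lower_ring 0.64 [ 0.5147 -0.0215  0.0709]
14.35 [ 0.51238169 -0.02366163  0.17452689]
```

View pics/c4.png

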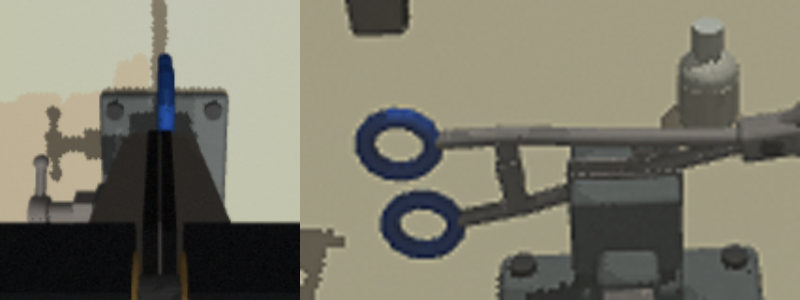

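The ratchet holds. Side crop: upper ring at about (176.3,248.4), lower ring at (182.7,269.7) in full-picture pixels. I'll work out which tooth from these by blue centroid against the projected heights.

```bash
python3 - <<'E'
from h import *
b=grab_frame("side"); c=get_calibration("side"); K,R,t=[np.array(c[k]) for k in("K","R","t")]
m=((b[...,0].astype(int)-b[...,2]>30)&(b[...,0].astype(int)-b[...,1]>15)).astype(np.uint8); m[:200]=0;m[300:]=0;m[:,:150]=0;m[:,205:]=0
n,l,st,ce=cv2.connectedComponentsWithStats(m)
for i in range(1,n):
    if st[i,4]>20: print(st[i],(st[i,:2]+st[i,2:4]/2-.5))
o=np.array([.624,-.0665]);u=np.array([.9187,-.395])
for x,z in((-116,70),(-121,120),(-121,114),(-121,109),(-121,106)):
    p=K@(R@np.r_[o+u*x/1000,z/1000]+t); print(x,z,(p[:2]/p[2]).round(1))
E
```

```text
[165 239  22  10  84] [175.5 243.5]
[170 253  12   5  28] [175.5 255. ]
[175 262  11   4  25] [180.  263.5]
[172 270  18   9  50] [180.5 274. ]
-116 70 [182.1 268.1]
-121 120 [175.4 243.1]
-121 114 [175.8 246.2]
-121 109 [176.2 248.8]
-121 106 [176.4 250.3]
```

```bash
cat > fit.py <<'E'
from h import *
from scipy.optimize import minimize
def ringfit():
    b=grab_frame("side").astype(float); c=get_calibration("side"); K,R,t=[np.array(c[k]) for k in("K","R","t")]
    bl=np.clip(b[...,0]-b[...,2],0,None); bl=cv2.resize(bl,None,fx=4,fy=4,interpolation=cv2.INTER_LINEAR)
    o=np.array([.624,-.0665]);u=np.array([.9187,-.395]);v=np.array([.395,.9187])
    a=np.linspace(0,2*np.pi,60)
    def px(P): p=K@(R@P.T+t[:,None]); return (p[:2]/p[2]).T
    def score(x,z):
        m=np.zeros(bl.shape,np.uint8)
        for r,val in((.018,1),(.010,0)):
          for s in((-.003,.003) if val else (0,)):
            P=np.c_[o+v*s+np.outer(x+r*np.cos(a),u), z+r*np.sin(a)]
            q=np.round((px(P)*4+1.5)*16).astype(np.int32); cv2.fillPoly(m,[q],val,shift=4)
        w=bl[800:1200,600:820]-15; return (np.clip(w,-15,40)*m[800:1200,600:820]).sum()
    out=[]
    for zs in(np.arange(.060,.081,.0005),np.arange(.095,.15,.0005)):
        out.append(max((score(x,z),x,z) for x in np.arange(-.130,-.105,.001) for z in zs))
    return out
if __name__=="__main__": print(ringfit(), observe()["clock"])
E
python3 fit.py
```

```text
[(np.float64(31620.71875), np.float64(-0.11599999999999999), np.float64(0.067)), (np.float64(58134.0625), np.float64(-0.122), np.float64(0.11000000000000001))] 14.45
```

```bash
sed -i 's/def ringfit():/def ringfit(b=None):/; s/b=grab_frame("side").astype/b=(grab_frame("side") if b is None else b).astype/' fit.py; python3 -c "
from fit import *
print(ringfit(cv2.imread('pics/side0.png')))"
```

```text
[(np.float64(26081.796875), np.float64(-0.11599999999999999), np.float64(0.067)), (np.float64(56945.96875), np.float64(-0.118), np.float64(0.14300000000000004))]
```

Contact was lost at TCP z of about 0.128, which matches tooth 3. The rings were pressed to the stop, so the crystal is home. Next I'll go round to the ring's -y side while it settles.

Emit:
jog_arm(steps=[0,-0.018,0,0,0,0,1,0,-0.017,0,0,0,0,1,0,0,0,0,0,0,1,0,0,0.022,0,0,0,1,0,0,0.022,0,0,0,1,0,0,0.022,0,0,0,1,0,0,0,0,0,0,1,0,0,0,0,0,0,1])

```text
clock: 15.25
tcp_pos: [0.4989, -0.0554, 0.1087]
ee_rot: [-3.141, -0.0, 2.738]
wrist_force: [0.1, 0.5, 0.7]
grip_width: 0.001
grasp_force: 0.0
```

Emit:
jog_arm(steps=[0,0,0,0,0,0,1,0,0,0,0,0,0,1,0,0,0,0,0,0,1,0,0,0,0,0,0,1,0,0,0,0,0,0,1,0,0,0,0,0,0,1,0,0,0,0,0,0,1,0,0,0,0,0,0,1])

```text
clock: 16.05
tcp_pos: [0.4986, -0.0559, 0.1086]
ee_rot: [3.142, 0.0, 2.738]
wrist_force: [1.2, -0.3, 0.6]
grip_width: 0.001
grasp_force: 0.0
```

Emit:
jog_arm(steps=[0,0,0,0,0,0,1,0,0,0,0,0,0,1,0,0,0,0,0,0,1,0,0,0,0,0,0,1,0,0,0,0,0,0,1,0,0,0,0,0,0,1,0,0,0,0,0,0,1,0,0,0,0,0,0,1])

```text
clock: 16.85
tcp_pos: [0.4986, -0.0559, 0.1086]
ee_rot: [3.142, 0.0, 2.738]
wrist_force: [0.2, 0.4, -0.2]
grip_width: 0.006
grasp_force: 0.0
```

```bash
python3 - <<'E'
from fit import *
a=grab_frame("wrist");b=grab_frame("side");print(ringfit(b),observe()["clock"])
cv2.imwrite("pics/c5.png",np.hstack([cv2.resize(a[150:310,150:310],(300,300)),cv2.resize(b[200:290,150:300],(500,300),interpolation=cv2.INTER_CUBIC)]))
E
```

```text
[(np.float64(16701.828125), np.float64(-0.11699999999999999), np.float64(0.068)), (np.float64(-37173.84375), np.float64(-0.10699999999999998), np.float64(0.095))] 16.95
```

View pics/c5.png

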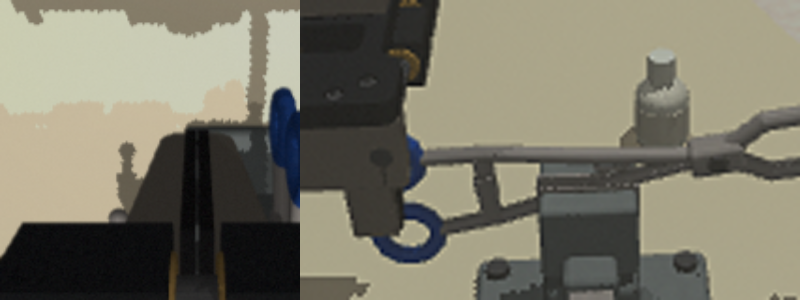

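The finger stands beside the ring on the -y side, hiding it from the side camera, and the handles are still shut after more than 3.5 s hands-off. Now I'll push to +y.

Emit:
jog_arm(steps=[0,0.005,0,0,0,0,1,0,0.005,0,0,0,0,1,0,0.003,0,0,0,0,1,0,0.003,0,0,0,0,1,0,0.003,0,0,0,0,1,0,0.002,0,0,0,0,1,0,0,0,0,0,0,1,0,0,0,0,0,0,1])

```text
clock: 17.75
tcp_pos: [0.507, -0.0364, 0.1086]
ee_rot: [3.141, 0.0, 2.738]
wrist_force: [-0.1, -0.4, -0.2]
grip_width: 0.005
grasp_force: 0.0
```

Emit:
jog_arm(steps=[0,0.002,0,0,0,0,1,0,0.002,0,0,0,0,1,0,0.002,0,0,0,0,1,0,0.001,0,0,0,0,1,0,0.001,0,0,0,0,1,0,0,0,0,0,0,1,0,0,0,0,0,0,1,0,0,0,0,0,0,1])

```text
clock: 18.55
tcp_pos: [0.5098, -0.0311, 0.1088]
ee_rot: [-3.14, 0.001, 2.736]
wrist_force: [-2.1, -7.5, 4.2]
grip_width: 0.006
grasp_force: 3.6
```

Emit:
jog_arm(steps=[0,0.002,0,0,0,0,1,0,0.002,0,0,0,0,1,0,0,0,0,0,0,1,0,0,0,0,0,0,1,0,0,0,0,0,0,1,0,0,0,0,0,0,1,0,0,0,0,0,0,1,0,0,0,0,0,0,1])

```text
clock: 19.35
tcp_pos: [0.5111, -0.0283, 0.1087]
ee_rot: [-3.139, 0.0, 2.735]
wrist_force: [-3.3, -9.0, 3.7]
grip_width: 0.008
grasp_force: 4.7
```

```bash
python3 - <<'E'
from fit import *
for c in("scene","side"):
    im=grab_frame(c)
    for d in mark_of("upper_ring",c)[:2]: print(c,round(d["confidence"],2),world(c,d["at"]).round(4))
print(observe()["clock"])
E
```

```text
scene 0.51 [ 0.5171 -0.012   0.1401]
side 0.92 [ 0.5186 -0.0143  0.1402]
19.55
```

The ring has sprung up to z of about 0.140. I'll retreat to -y and up.

Emit:
jog_arm(steps=[0,-0.005,0,0,0,0,1,0,-0.01,0,0,0,0,1,0,-0.01,0,0,0,0,1,0,-0.01,0,0,0,0,1,0,-0.01,0,0,0,0,1,0,0,-0.03,0,0,0,1,0,0,-0.04,0,0,0,1,0,0,-0.03,0,0,0,1])

```text
clock: 20.35
tcp_pos: [0.494, -0.0673, 0.2103]
ee_rot: [3.141, 0.001, 2.737]
wrist_force: [0.7, -0.3, -0.7]
grip_width: 0.004
grasp_force: 0.0
```

Emit:
jog_arm(steps=[0.03,0,0,0,0,0,1,0.03,0,0,0,0,0,1,0,0,0,0,0,0,1,0,0,0,0,0,0,1,0,0,0,0,0,0,1,0,0,0,0,0,0,1,0,0,0,0,0,0,1,0,0,0,0,0,0,1])

```text
clock: 21.15
tcp_pos: [0.4389, -0.0435, 0.2084]
ee_rot: [-3.141, -0.0, 2.737]
wrist_force: [-0.4, 0.6, -0.5]
grip_width: 0.006
grasp_force: 0.0
```

```bash
python3 - <<'E'
from fit import *
b=grab_frame("side");print(ringfit(b),observe()["clock"])
for n in("upper_ring","nest","watch_case"):
    for d in mark_of(n,"side")[:3]: print(n,round(d["confidence"],2),world("side",d["at"]).round(4))
o=cv2.imread("pics/side0.png")
f=lambda i:cv2.resize(i[220:275,290:350],(390,357),interpolation=cv2.INTER_CUBIC)
cv2.imwrite("pics/c6.png",np.vstack([np.hstack([f(o),f(b)]),cv2.resize(b[190:290,140:360],(780,240))[:, :780]]))
E
```

```text
[(np.float64(31396.671875), np.float64(-0.11599999999999999), np.float64(0.067)), (np.float64(59084.984375), np.float64(-0.118), np.float64(0.14300000000000004))] 21.2
nest 0.65 [ 0.7129 -0.1079  0.1048]
nest 0.59 [ 0.5172 -0.0207  0.1433]
watch_case 0.87 [ 7.395e-01 -1.993e-01 -1.000e-04]
watch_case 0.83 [ 0.8433 -0.1536 -0.0027]
watch_case 0.59 [ 0.7165 -0.1095  0.106 ]
```

View pics/c6.png

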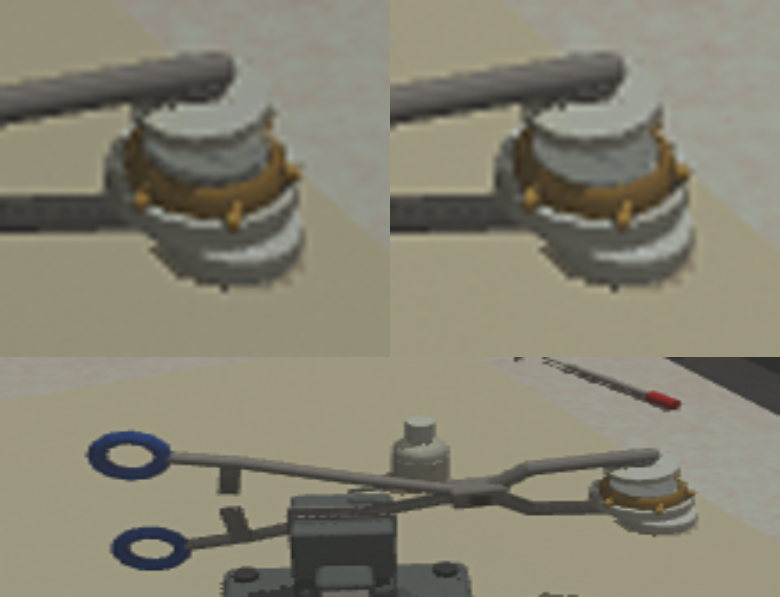

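The handles are open again: upper ring fitted at the same height as at the start, at (130,455) in the lower strip. The watch lies in its nest, and the crystal's dark proud edge at (200,165) before is gone after. I'm handing the job in.

```bash
python3 -c "
from plant import *
print(manip.job_done())"
```

```text
the job is handed in; nothing more can be done
None
```

The job is handed in: I pressed the handles down to the stop, left them held by the ratchet with the robot clear for over 3.5 s, and released them so they sprang open. The last picture shows the watch in its nest and the crystal looking home; which tooth held was inferred from the finger height rather than seen, and the hand-in returned no score.

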